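# Scan the ring tin, then hold the ring tweezers at their green mark

### The job

Book out the retaining rings: turn the blue tin where it stands on the scanner's round spot until its orange stripe squarely faces the scanner's red window, and let go of it. Then pick up the sprung tweezers by their red finger pads, squeeze them until the red pointer sits in the green band of their scale (a 12 mm tip gap) without ever pinching the tips shut, and hold them there, level and about a hand's breadth above the bench, ready for a ring: finish while still holding them steady. Leave everything else on the bench where it is.

Things in the scene. Friction and masses are not known exactly. Their poses are not given: they have to be found in the camera images.
- scanner: Scanner fixed on the bench: grey base plate 200 x 120 mm, 6 mm thick, with a white-edged round spot 80 mm across and a black block (65 x 100 mm, top 95 mm above the bench) at one end. Origin: on the bench below the spot's centre. Its x axis points from the spot to the block; the plate spans -50 to +150 mm along x. The tin stands on the plate.
- window (a point): Centre of the red window on the block's face, 80 mm from the spot's centre along the scanner's +x, 50 mm above the bench; it looks back at the spot.
- tin: Loose closed tin, blue, 50 mm across, with a white lid 52 mm across (top 12 mm); 90 mm tall, about 250 g, standing near the spot's centre. Origin: centre of its underside. An orange stripe 12 mm wide runs up its side at +x and over the lid from that edge to the centre. It faces the window when its x axis points the same way as the scanner's x axis.
- tin_mark (a point): Middle of the orange stripe on the tin's side, 25 mm out from the tin's axis along its +x, 45 mm above its underside.
- tweezers: Loose sprung steel tweezers, 110 g, 195 mm long, 14 mm tall, flat on a blue mat 4 mm thick. Origin: underside, between the red pads; x points to the tips (80 mm ahead), z up; dark pivot 105 mm behind. The +y arm is part of this body, the -y arm (jaw) swings. White scale plate across the top 46 mm ahead, with a green band and the jaw's red pointer. Centre of mass within 25 mm of the origin.
- grip (a point): Point above the tweezers' origin at half their height (7 mm). The fixed arm's red pad is a flat face 34 mm long, 14 mm high, parallel to the tweezers' x, at y = +15 mm from here; as found, the jaw's pad is 26 mm from here on the -y side and slants by 0.108 rad, so the middle of the open pads is 5 mm to the -y side.
- jaw (a joint): Jaw angle, rad, positive closes: 0 = sprung open (tip gap 32 mm, 41 mm over the pads); 0.108 = pointer mid green band (gap 12 mm, 30 mm over the pads, pads parallel); 0.157 = shut on its stop (gap 3 mm). Gap = 32 mm - 185 mm x angle; width over pads = 41 mm - 105 mm x angle. The spring pushes the pads apart with 5 N open, 9 N at the green band, 11 N at the stop.
- tip_a (a point): Inner corner of the tip of the fixed (+y) arm, 7 mm above the tweezers' underside. The distance from tip_a to tip_b is the tip gap.
- tip_b (a point): Inner corner of the tip of the swinging (-y) arm, 7 mm above the tweezers' underside.
- hammer: Loose hammer lying beyond the mat, to be left alone. Origin: underside centre.
- glue: Loose white squeeze bottle with red cap, 54 mm across, 150 mm tall, to be left alone. Origin: underside centre.
- nut: Loose dark hexagon nut, 36 mm across flats, 18 mm tall, to be left alone. Origin: underside centre.
- bolt: Loose bolt standing on its 38 mm head, 74 mm tall, to be left alone. Origin: underside centre.
- caliper: Loose caliper lying flat, 200 mm long, 8 mm high, to be left alone. Origin: underside, middle of its beam.
- goggles: Loose amber safety glasses, 135 mm wide, 40 mm high, to be left alone. Origin: underside below the middle of the lenses.
- spool: Loose brass bush, 32 mm across, 42 mm tall, to be left alone. Origin: underside centre.
There are look-alikes about, which are no part of the job. Leave any turquoise look-alike of the tin alone.

How it is judged:
On the way, in this order (a step that is already met when the one before it is completed fails the run):
1. the tin stands on the spot with its stripe facing the scanner window, let go (angle between the x axis of tin and the x axis of scanner, either way round below 0.22 rad and x of tin_mark in the frame of scanner above 0 m and horizontal distance between tin and scanner below 0.015 m and angle between tin's own z axis and vertical below 0.1 rad and z of tin in the frame of scanner below 0.012 m and contact force between tin and the fingers below 0.1 N and linear speed of tin below 0.02 m/s), for 0.2 s.
2. the tweezers are held clear of the bench with the pointer in the green band (distance between tip_a and tip_b between 0.0095 and 0.0145 m and height (world z) of tweezers above 0.06 m and angle between tweezers's own z axis and vertical below 0.3 rad and contact force between tweezers and the fingers above 1 N and linear speed of tweezers below 0.03 m/s and velocity of joint jaw between -0.05 and 0.05 rad/s and contact force between tweezers and scanner below 0.05 N and contact force between tweezers and tin below 0.05 N and contact force between tweezers and glue below 0.05 N and contact force between tweezers and bolt below 0.05 N), for 0.8 s.
At the end, for the whole second after the job is handed in: The tin stands upright on the spot (axis within 15 mm of its centre), untouched, its stripe within 0.22 rad of the scanner's window direction. The tweezers are held by the fingers alone, more than 60 mm above the bench, within 0.3 rad of level, at rest, with a steady tip gap between 9.5 and 14.5 mm (all of step 1 and all of step 2); the arm keeps its last pose, push and grip.
It fails at once if the tweezers' tips are pinched shut (gap under 4 mm) (distance between tip_a and tip_b below 0.004 m).
It fails at once if the tin is tipped over (angle between tin's own z axis and vertical above 0.5 rad).
It fails at once if a bystander is moved by more than 30 mm (distance of any of hammer, glue, nut, bolt, caliper, goggles, spool from where it was at the start of the episode above 0.03 m).
It also fails if it takes over 64 s, if anything falls off the work surface, if the arm or the gripper's body presses on something with over 40 N, if the wrist force passes 120 N, or if a joint passes its speed limit or range.

### The arm

A 7-joint arm with a two-finger parallel gripper is mounted at the origin on the work surface. World frame = base frame: x ahead of the robot, y to its left, z up, the work surface at z = 0. Lengths are in m, angles in rad, forces in N, time in s.
With the tool pointing down it reaches from about 0.425 to 0.8 m from the base axis. Payload 8.3 kg.
Tool frame: the origin (TCP) lies midway between the tips of the shut fingers; the grasp point (between the pads) lies 19 mm behind it; z points along the fingers, y is the line along which they close (so a half turn about z gives the same grasp; the last joint's range is limited). The gripper opens to 85 mm and grips with 20 to 120 N. Pads are 22 mm wide; open, the fingers measure 114 mm over their backs; the gripper's body (76 mm by 85 mm) begins 54 mm behind the grasp point. The pads swing forward as they close: fully open they stand 13 mm farther back than shut.
Start: joints at [1.176, 0.383, 0.016, 1.37, -0.006, 1.388, -0.046], TCP at [0.204, -0.591, 0.231] pointing down, gripper open.
Joint ranges: [-2.95, 2.95], [-0.25, 2.06], [-1.52, 1.56], [0.18, 2.33], [-1.44, 4.58], [0.02, 2.06], [-3.01, 3.01]. Speed limits (rad/s): [2.39, 2.39, 3.01, 3.01, 3.14, 3.14, 3.14].

### API

Orientations are given as a rotation vector (axis times angle).
In Python, from workcell import read_state, read_camera, camera_model, sign_off, silhouettes gives the robot as it stands.
- The arm moves only by the tool send_rows, never from a script. Its argument "series" is a list of rows, each a list of 7 numbers: the closure, from 0 (fully open) to 1 (shut), then the shift along the world's x, y, z as a fraction of full scale, then the turn, a rotation vector about the world's x, y, z as a fraction of full scale. A call has exactly 8 rows; each row is the pose to reach, as a shift and turn from the pose commanded when the call began, turning the shorter way round; what a row does not reach only later rows make up. Full scale, the value 1, is 500 mm for a shift and 180 degrees for a turn. A row lasts 1/12 s, in which the tool goes at most 41.7 mm and 7.16 degrees, less where a joint would pass 70% of its speed; a pose out of reach is approached as far as the arm can. A call with a number of a shift or a turn outside -1 to 1 is refused whole. A call with a gripper value outside its range is refused whole. The fingers move at their own pace and stop on an object; "newtons" is the grip in N (left out, the last holds). Time passes only in rows, so rows that repeat a pose let the fingers close, or fill a call up. It gives the time, the measured TCP pose, the force, the opening and the grip force at its end, in the units of the state.
- read_state(): the state, without advancing time (a new reading comes with each control period).
- read_camera(name): name is "scene" or "top" or "wrist"; returns (picture, depth): 420x560x3 uint8, red, green, blue; 420x560 float32, m along the optical axis (not along the pixel's ray), 0 where there is no reading.
- camera_model(name): a dict with "fx", "fy", "cx", "cy" (pixels), "R" (3x3) and "t" (3): a world point X has camera coordinates R X + t; the wrist camera has in their place "tool_from_camera" (4x4, takes a point from camera to tool coordinates, whose origin is the TCP and whose axes are the flange's). Camera axes: x right, y down, z forward; pixel columns grow to the right and rows downward; lengths in m; the calibration is good to about 2 mm. A picture is of the moment at which its call begins: read the wrist's pose just before it. camera_model takes no time and is no camera call.
- sign_off(): hands the job in; it is judged then, once.
Trained networks look in the newest picture that a camera, given by its name, has taken for a name from the list of things; names that differ only in an ending like _2 or _b are one class to them, and where a whole thing is asked for, a point or a joint stands for the part that bears it (a point fixed in the world has none). Each returns a list of dicts, best first, with "conf" (0 to 1); they miss things now and then, are a little off and sometimes report something else, mostly with a low value. They report only what shows in the picture. A call takes as long as a camera call. They do not tell look-alikes from the thing itself.
- silhouettes(target, camera): "pixels" (420x560 bool, what is visible of it) and "box" ([left, top, width, height] in pixels, round what is visible of it).
The state is a dict: "clock": time; "joint_pos": joint angles; "dq": joint speeds; "joint_torque": joint torques, N m; "position": TCP position; "eef_rot": TCP orientation; "force": force on the tool from outside, world axes, zero at the start; "moment": the same for the moment, N m; "width": finger opening in m; "gripper_force": force on a finger pad.
Only numpy, scipy, OpenCV 4.12 (cv2) and the standard library are available. Lean on these libraries where they do the work, as an engineer would, in place of code of your own. Each camera call takes 0.05 s, during which the arm holds its last target. There are 200 camera calls.

## Working session

There is one attempt and no reset: what is moved stays moved. The work goes in short steps, Python scripts to look and compute and a tool call to move; the robot and the scene stay as the last step left them, time stands still between calls to the robot, and variables do not carry over. Pictures are saved under pics/ and viewed, at most 10 in all, crops included, and the job is handed in when it is done.

Besides the shell and the picture viewer there is one more tool, called as name(argument=value, ...) on one line, values as JSON. send_rows: Moves the arm, as the interface text tells. Its arguments: {"type":"object","properties":{"series":{"type":"array","items":{"type":"array","items":{"type":"number"}}},"newtons":{"type":"number"}},"required":["series"]}

```bash
mkdir -p pics; ls
cat > h.py <<'E'
import numpy as np, cv2
from workcell import *
def world(cam, depth, us, vs):
    m=camera_model(cam); us=np.asarray(us,int); vs=np.asarray(vs,int)
    z=depth[vs,us]; P=np.stack([(us-m['cx'])/m['fx']*z,(vs-m['cy'])/m['fy']*z,z],1)
    ok=z>0
    return ((P-np.array(m['t']))@np.array(m['R'])), ok
def pix(cam,X):
    m=camera_model(cam); c=np.array(m['R'])@np.array(X)+np.array(m['t'])
    return c[0]/c[2]*m['fx']+m['cx'], c[1]/c[2]*m['fy']+m['cy']
E
python3 - <<'E'
from h import *
print({k:np.round(v,3).tolist() if not isinstance(v,(int,float)) else v for k,v in read_state().items()})
for c in ['top','scene']:
    im,d=read_camera(c); cv2.imwrite(f'pics/{c}0.png',im[:,:,::-1]); np.savez(f'{c}0.npz',im=im,d=d)
    for n in ['tin','tweezers','scanner','glue','bolt','jaw']:
        for s in silhouettes(n,c):
            if s['conf']<.2: continue
            v,u=np.nonzero(s['pixels']); P,ok=world(c,d,u,v); P=P[ok]
            print(c,n,round(s['conf'],2),s['box'],np.median(P,0).round(3),P.min(0).round(3),P.max(0).round(3))
E
```

```text
pics
{'clock': 0.0, 'joint_pos': [1.176, 0.384, 0.016, 1.371, -0.006, 1.388, -0.047], 'dq': [0.001, -0.001, -0.0, -0.0, 0.001, 0.001, 0.001], 'joint_torque': [0.001, -62.76, 0.844, -37.182, 0.016, 0.014, 0.0], 'position': [0.203, -0.59, 0.23], 'eef_rot': [-3.097, -0.518, 0.001], 'force': [-0.569, -0.497, 0.233], 'moment': [-0.002, 0.044, 0.025], 'gripper_force': 0.0, 'width': 0.08565279758793988}
top tin 0.95 [173.9, 211.1, 23.0, 19.9] [0.515 0.206 0.094] [0.489 0.188 0.004] [0.539 0.242 0.101]
top tin 0.73 [223.2, 196.4, 19.1, 21.0] [0.561 0.077 0.089] [0.54  0.055 0.017] [0.585 0.102 0.095]
top tin 0.61 [129.9, 272.7, 31.3, 18.3] [0.357 0.314 0.088] [0.33  0.298 0.006] [0.378 0.349 0.095]
top tin 0.58 [194.5, 274.9, 22.3, 19.2] [0.349 0.147 0.088] [ 0.32   0.126 -0.003] [0.371 0.177 0.094]
top tweezers 0.63 [306.0, 185.6, 24.5, 67.0] [ 0.557 -0.159  0.018] [ 0.435 -0.187 -0.   ] [ 0.623 -0.121  0.026]
top scanner 0.7 [125.7, 202.8, 89.5, 54.1] [0.489 0.281 0.008] [ 0.414  0.15  -0.005] [0.58  0.39  0.104]
top glue 0.87 [224.2, 153.9, 22.1, 22.7] [0.667 0.073 0.102] [ 0.647  0.053 -
[... 392 characters left out ...]
198 0.075] [0.493 0.184 0.004] [0.545 0.254 0.101]
scene tin 0.64 [274.7, 76.2, 16.4, 38.9] [0.366 0.309 0.063] [ 0.335  0.295 -0.002] [0.383 0.347 0.095]
scene tweezers 0.87 [211.3, 225.0, 69.8, 40.5] [ 0.55  -0.152  0.017] [ 0.438 -0.187 -0.   ] [ 0.621 -0.111  0.025]
scene scanner 0.65 [287.6, 91.5, 53.8, 74.3] [0.506 0.285 0.018] [ 0.428  0.15  -0.004] [0.583 0.392 0.106]
scene glue 0.97 [325.1, 171.8, 24.0, 44.5] [0.683 0.064 0.088] [ 0.643  0.05  -0.   ] [0.704 0.096 0.154]
scene glue 0.29 [284.4, 90.7, 54.4, 79.9] [0.503 0.285 0.03 ] [ 0.407  0.104 -0.002] [0.582 0.446 0.106]
scene jaw 0.69 [214.1, 233.3, 52.7, 28.9] [ 0.536 -0.164  0.016] [ 0.456 -0.169  0.001] [ 0.613 -0.153  0.025]
```

```bash
python3 -c "
import cv2
a=cv2.imread('pics/top0.png');b=cv2.imread('pics/scene0.png');print(a.shape)"
```

```text
(420, 560, 3)
```

View pics/top0.png

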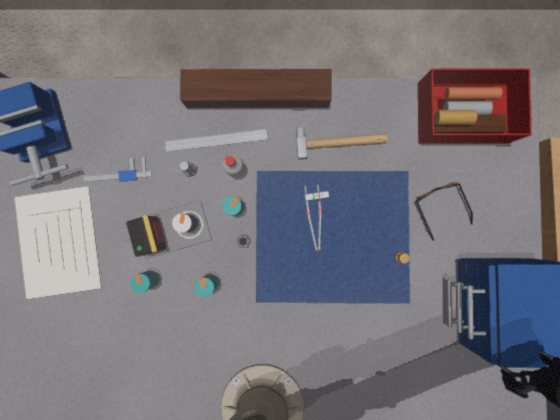

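View pics/scene0.png

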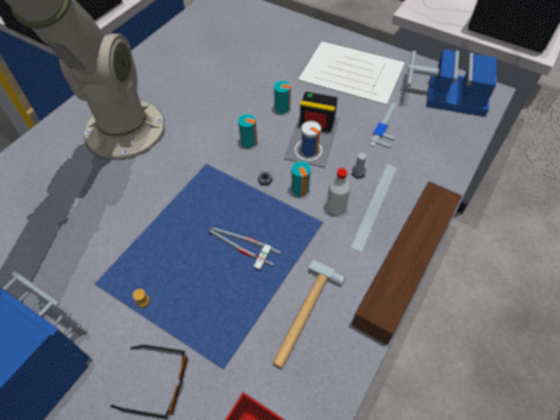

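The top view shows the blue tin with a white lid at px (183,223), standing on the scanner. The block is at (145,236) and the three turquoise look-alikes are at (232,206), (205,287) and (142,283). The tweezers are on the mat at about (316,215), tips pointing up at (312,187). I'll get rough numbers, then move.

Run:
```python
from h import *
print(np.round(camera_model('wrist')['tool_from_camera'],3),camera_model('wrist')['fx'])
z=np.load('top0.npz'); im,d=z['im'],z['d']
a=cv2.resize(im[185:265,120:220],None,fx=5,fy=5,interpolation=cv2.INTER_CUBIC); b=cv2.resize(im[175:260,290:345],None,fx=5,fy=5,interpolation=cv2.INTER_CUBIC)
b=cv2.resize(b,(275,400)); cv2.imwrite('pics/crop1.png',np.hstack([a,b])[:,:,::-1])
hsv=cv2.cvtColor(im,cv2.COLOR_RGB2HSV)
def blob(x0,y0,x1,y1,f):
    v,u=np.nonzero(f(hsv[y0:y1,x0:x1].astype(int))); v+=y0;u+=x0; P,ok=world('top',d,u,v); return P[ok]
O=blob(172,208,196,236,lambda h:(h[...,0]>5)&(h[...,0]<22)&(h[...,1]>130)&(h[...,2]>120)); print('orange',len(O),O.mean(0))
W=blob(172,208,196,236,lambda h:(h[...,1]<60)&(h[...,2]>150)); W=W[W[:,2]>.085]; A=np.vstack([W,O[O[:,2]>.085]]);print('lid',len(W),(A.min(0)+A.max(0))/2)
v,u=np.mgrid[200:260,120:180]; P,ok=world('top',d,u.ravel(),v.ravel()); P=P[ok]; B=P[(P[:,2]>.085)&(P[:,1]>.25)]
print('block',cv2.minAreaRect((B[:,:2]*1000).astype(np.float32)))
v,u=np.mgrid[195:260,120:220]; P,ok=world('top',d,u.ravel(),v.ravel()); 
R=blob(300,180,335,255,lambda h:((h[...,0]<8)|(h[...,0]>172))&(h[...,1]>110)&(h[...,2]>90)); print(R.round(3))
```

```text
[[ 0.    -0.956 -0.295  0.076]
 [ 1.     0.     0.    -0.   ]
 [-0.    -0.295  0.956 -0.143]
 [ 0.     0.     0.     1.   ]] 306.53163859669706
orange 21 [0.52991077 0.2128934  0.09546937]
lid 238 [0.51487191 0.21434408 0.09553295]
block ((480.3350830078125, 320.888427734375), (100.32415771484375, 66.1244125366211), 16.408124923706055)
[[ 0.583 -0.161  0.017]
 [ 0.54  -0.166  0.018]]
```

View pics/crop1.png

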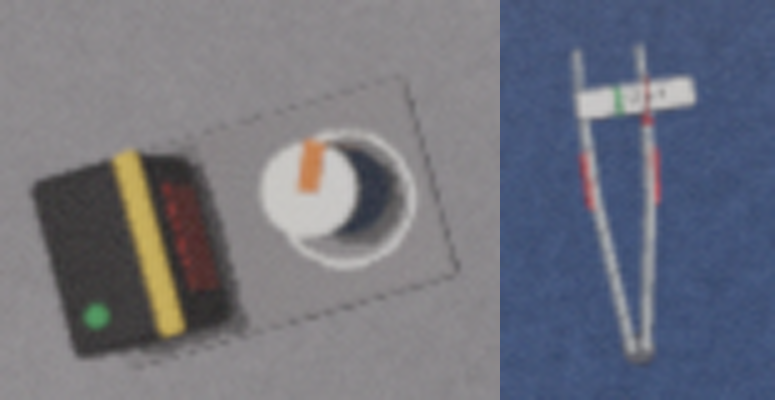

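send_rows(series=[[0,0.05,0.06,0.03,0,0,0],[0,0.1,0.115,0.06,0,0,0],[0,0.15,0.17,0.09,0,0,0],[0,0.2,0.23,0.12,0,0,0],[0,0.25,0.29,0.14,0,0,0],[0,0.3,0.34,0.16,0,0,0],[0,0.35,0.4,0.17,0,0,0],[0,0.4,0.46,0.18,0,0,0]])

```text
clock: 1.37
position: [0.4046, -0.3596, 0.3222]
eef_rot: [3.097, 0.518, 0.001]
force: [1.3, 0.2, -0.9]
width: 0.0856
gripper_force: 0.0
```

send_rows(series=[[0,0.025,0.07,0,0,0,0],[0,0.05,0.15,0,0,0,0],[0,0.075,0.22,0,0,0,0],[0,0.1,0.3,0,0,0,0],[0,0.125,0.37,0,0,0,0],[0,0.15,0.45,0,0,0,0],[0,0.175,0.52,0,0,0,0],[0,0.18,0.58,0,0,0,0]])

```text
clock: 2.03
position: [0.4946, -0.0675, 0.3214]
eef_rot: [-3.097, -0.523, -0.002]
force: [-0.7, 0.9, -0.1]
width: 0.0851
gripper_force: 0.0
```

The crop shows the lid stripe pointing up in the image (about world +x). The window direction is left and slightly down, so the tin needs a turn of roughly +110°. The pointer is on the open side of the band. Next is a wrist view of the tweezers, then on to the tin.

```bash
cat >> h.py <<'E'
from scipy.spatial.transform import Rotation as Ro
def wview(name):
    s=read_state(); im,d=read_camera('wrist'); m=camera_model('wrist')
    T=np.eye(4); T[:3,:3]=Ro.from_rotvec(s['eef_rot']).as_matrix(); T[:3,3]=s['position']
    T=T@np.array(m['tool_from_camera'])
    v,u=np.mgrid[:420,:560]; P=np.stack([(u-m['cx'])/m['fx']*d,(v-m['cy'])/m['fy']*d,d],-1)
    W=P@T[:3,:3].T+T[:3,3]; W[d<=0]=np.nan
    cv2.imwrite(f'pics/{name}.png',im[:,:,::-1]); np.savez(name,im=im,W=W)
    return im,W,cv2.cvtColor(im,cv2.COLOR_RGB2HSV).astype(int),s
E
python3 - <<'E'
from h import *
im,W,h,s=wview('w1')
for n in ['tweezers','jaw']:
    for q in silhouettes(n,'wrist')[:2]:
        P=W[q['pixels']]; P=P[~np.isnan(P[:,0])]; print(n,q['conf'],q['box'],np.median(P,0).round(3),P.min(0).round(3),P.max(0).round(3))
E
```

```text
tweezers 0.93 [321.6, 92.0, 67.5, 131.1] [ 0.564 -0.155  0.018] [ 0.437 -0.186  0.002] [ 0.629 -0.119  0.025]
jaw 0.64 [329.3, 101.7, 45.0, 113.4] [ 0.534 -0.16   0.017] [ 0.45  -0.168  0.002] [ 0.629 -0.154  0.025]
```

send_rows(series=[[0,0.0,0.07,0,0,0,0],[0,0.005,0.15,0,0,0,0],[0,0.01,0.22,0,0,0,0],[0,0.015,0.3,0,0,0,0],[0,0.02,0.37,0,0,0,0],[0,0.03,0.45,0,0,0,0],[0,0.03,0.5,0,0,0,0],[0,0.03,0.54,0,0,0,0]])

```text
clock: 2.85
position: [0.5087, 0.2006, 0.3211]
eef_rot: [-3.098, -0.52, 0.0]
force: [-0.1, -0.3, 0.0]
width: 0.0853
gripper_force: 0.0
```

Run:
```python
from h import *
im,W,h,s=wview('w2'); print(s['position'],s['eef_rot'],s['joint_pos'])
w1=cv2.imread('pics/w1.png');w2=cv2.imread('pics/w2.png')
cv2.imwrite('pics/w12.png',cv2.resize(np.hstack([w1,w2]),(800,300),interpolation=cv2.INTER_AREA))
for q in silhouettes('tin','wrist')[:3]:
    P=W[q['pixels']]; P=P[~np.isnan(P[:,0])]; print(q['conf'],q['box'],np.median(P,0).round(3))
near=np.hypot(W[...,0]-.513,W[...,1]-.213)<.06
Z=W[...,2]
lid=near&(Z>.085)&(Z<.11); print('lidpx',lid.sum(), 'z',np.nanmedian(Z[lid]))
(c,r)=cv2.minEnclosingCircle((W[lid][:,:2]*1000).astype(np.float32)); print('lid',c,r, np.percentile(W[lid],[1,99],axis=0))
org=lid&(h[...,0]>5)&(h[...,0]<22)&(h[...,1]>110)
O=W[org][:,:2]*1000; m=O.mean(0); print('org',len(O),m, np.degrees(np.arctan2(*(m-c)[::-1])))
w,V=np.linalg.eigh(np.cov(O.T)); print(w,np.degrees(np.arctan2(V[1,1],V[0,1])))
B=W[(W[...,1]>.27)&(Z>.085)&(Z<.105)]; print('block',len(B),cv2.minAreaRect((B[:,:2]*1000).astype(np.float32)))
```

```text
[0.50871602 0.20057117 0.3211321 ] [-3.09787891e+00 -5.19780240e-01  1.20302884e-04] [ 0.07611643  0.24089148 -0.62972248  1.40081157  0.14060129  1.54496627
 -1.78169072]
0.98 [259.5, 250.1, 31.8, 63.7] [0.36  0.157 0.089]
0.85 [137.7, 215.7, 57.1, 58.5] [0.369 0.321 0.089]
0.83 [250.9, 144.0, 43.9, 46.1] [0.521 0.215 0.096]
lidpx 1418 z 0.09644278453653846
lid (518.4343872070312, 214.4491424560547) 26.155397415161133 [[0.49472431 0.19121382 0.09144383]
 [0.5430854  0.23872106 0.09843973]]
org 224 [531.11144967 213.23521296] -5.469848232980576
[10.82349623 66.49841546] 172.41112607209146
block 5461 ((434.6251220703125, 317.7908630371094), (204.8609161376953, 79.22027587890625), 4.964962005615234)
```

View pics/w12.png

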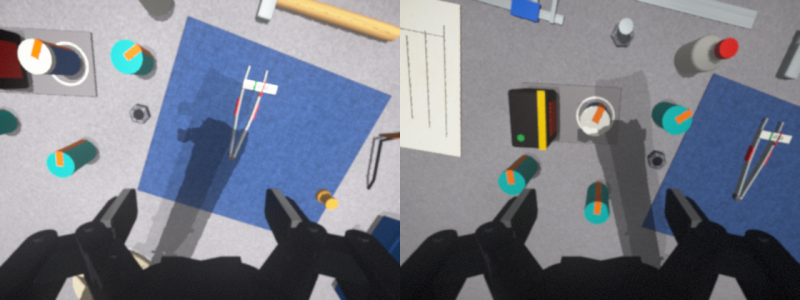

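The right-hand view shows the scanner tin's lid at about (594,120) with its stripe toward up-right, and the block at (533,118). Lid centre from the two views is about (0.5165, 0.2144). The stripe is at -6.5°, the window direction at 106.4° and the spot at (0.512, 0.213), so it needs a +113° turn. Descending.

send_rows(series=[[0,0.016,0.028,-0.05,0,0,0],[0,0.016,0.028,-0.12,0,0,0],[0,0.016,0.028,-0.2,0,0,0],[0,0.016,0.028,-0.28,0,0,0],[0,0.016,0.028,-0.36,0,0,0],[0,0.016,0.028,-0.44,0,0,0],[0,0.016,0.028,-0.51,0,0,0],[0,0.016,0.028,-0.55,0,0,0]])

```text
clock: 3.62
position: [0.5155, 0.2089, 0.0419]
eef_rot: [3.097, 0.514, -0.008]
force: [-0.8, -0.9, -0.5]
width: 0.0854
gripper_force: 0.0
```

send_rows(newtons=20, series=[[0,0,0,0,0,0,0],[0.2,0,0,0,0,0,0],[0.3,0,0,0,0,0,0],[0.35,0,0,0,0,0,0],[0.4,0,0,0,0,0,0],[0.5,0,0,0,0,0,0],[0.6,0,0,0,0,0,0],[0.6,0,0,0,0,0,0]])

```text
clock: 4.28
position: [0.5181, 0.2139, 0.0484]
eef_rot: [-3.098, -0.519, -0.006]
force: [-0.3, 1.0, 7.3]
width: 0.0502
gripper_force: 19.7
```

send_rows(series=[[0.6,0,0,0,0,0,0.03],[0.6,0,0,0,0,0,0.065],[0.6,0,0,0,0,0,0.1],[0.6,0,0,0,0,0,0.135],[0.6,0,0,0,0,0,0.17],[0.6,0,0,0,0,0,0.205],[0.6,0,0,0,0,0,0.24],[0.6,0,0,0,0,0,0.275]])

```text
clock: 4.95
position: [0.5191, 0.2123, 0.0484]
eef_rot: [2.591, 1.771, 0.006]
force: [1.5, -2.5, 6.8]
width: 0.0506
gripper_force: 19.5
```

send_rows(series=[[0.6,0,0,0,0,0,0.035],[0.6,0,0,0,0,0,0.07],[0.6,-0.002,0,0,0,0,0.105],[0.6,-0.004,0,0,0,0,0.14],[0.6,-0.006,0,0,0,0,0.175],[0.6,-0.008,-0.001,0,0,0,0.21],[0.6,-0.01,-0.002,0,0,0,0.245],[0.6,-0.01,-0.002,0,0,0,0.275]])

```text
clock: 5.62
position: [0.5141, 0.2123, 0.0484]
eef_rot: [1.61, 2.693, 0.006]
force: [3.1, -0.0, 5.0]
width: 0.0505
gripper_force: 20.0
```

send_rows(series=[[0.6,0,0,0,0,0,0.03],[0.6,0,0,0,0,0,0.06],[0.6,0,0,0,0,0,0.078],[0.6,0,0,0,0,0,0.078],[0.6,0,0,0,0,0,0.078],[0.6,0,0,0,0,0,0.078],[0.6,0,0,0,0,0,0.078],[0.6,0,0,0,0,0,0.078]])

```text
clock: 6.28
position: [0.5141, 0.2126, 0.0485]
eef_rot: [1.276, 2.866, 0.005]
force: [2.4, -0.1, 6.7]
width: 0.0505
gripper_force: 20.1
```

```bash
cat > tin.py <<'E'
from h import *
im,d=read_camera('top'); v,u=np.mgrid[205:262,120:220]; P,ok=world('top',d,u.ravel(),v.ravel())
h=cv2.cvtColor(im,cv2.COLOR_RGB2HSV).astype(int)[205:262,120:220].reshape(-1,3)
n=(np.hypot(P[:,0]-.515,P[:,1]-.213)<.04)&(P[:,2]>.086)&(P[:,2]<.106)
o=n&(h[:,0]>5)&(h[:,0]<22)&(h[:,1]>130); l=n&((h[:,1]<60)&(h[:,2]>140)|o)
if l.sum()>20:
    A=P[l];c=(A.min(0)+A.max(0))/2; print('lid',l.sum(),c,A.max(0)-A.min(0))
if o.sum()>2: m=P[o].mean(0); print('org',o.sum(),m,np.degrees(np.arctan2(*(m-c)[1::-1])))
s=read_state(); T=Ro.from_rotvec(s['eef_rot']).as_matrix(); print(s['position'],'tool x yaw',np.degrees(np.arctan2(T[1,0],T[0,0])),'tilt',T[:,2],s['joint_pos'].__repr__(),s['width'])
E
python3 tin.py
```

```text
[0.51412819 0.21257055 0.04846751] tool x yaw 131.99377525943385 tilt [ 0.00516991  0.00117815 -0.99998594] array([ 0.29899181,  0.609946  , -0.98953173,  1.75238136,  0.57213606,
        1.0915515 , -0.14916381]) 0.05045144932437279
```

send_rows(series=[[0.4,0,0,0,0,0,0],[0.3,0,0,0,0,0,0],[0.2,0,0,0,0,0,0],[0,0,0,0,0,0,0],[0,0,0,0,0,0,0],[0,0,0,0,0,0,0],[0,0,0,0,0,0,0],[0,0,0,0.01,0,0,0]])

```text
clock: 7.0
position: [0.511, 0.2117, 0.0505]
eef_rot: [-1.276, -2.869, 0.002]
force: [0.0, -0.2, -0.3]
width: 0.0851
gripper_force: 0.0
```

send_rows(series=[[0,0,0,0.05,0,0,0],[0,0,0,0.12,0,0,0],[0,0,0,0.19,0,0,0],[0,0,0,0.26,0,0,0],[0,0,-0.03,0.33,0,0,0],[0,0,-0.1,0.37,0,0,0],[0,0,-0.18,0.38,0,0,0],[0,0,-0.26,0.38,0,0,0]])

```text
clock: 7.67
position: [0.5122, 0.0823, 0.2439]
eef_rot: [1.271, 2.869, 0.003]
force: [1.1, -0.6, -0.3]
width: 0.0852
gripper_force: 0.0
```

send_rows(series=[[0,0,-0.07,0,0,0,-0.035],[0,0,-0.14,0,0,0,-0.07],[0,0,-0.21,0,0,0,-0.105],[0,0,-0.28,0,0,0,-0.14],[0,0,-0.3,0,0,0,-0.175],[0,0,-0.32,0,0,0,-0.21],[0,0,-0.34,0,0,0,-0.245],[0,0,-0.34,0,0,0,-0.28]])

```text
clock: 8.33
position: [0.5114, -0.0904, 0.2414]
eef_rot: [2.386, 2.044, -0.001]
force: [0.6, -0.4, -0.2]
width: 0.0857
gripper_force: 0.0
```

```bash
python3 tin.py
```

```text
lid 258 [0.51351878 0.2108799  0.09561915] [0.05085732 0.04730322 0.0104369 ]
org 23 [0.51079337 0.22218951 0.09602352] 103.54891210561877
[ 0.51145939 -0.08912293  0.24151018] tool x yaw 80.77041202641574 tilt [-5.00356281e-05 -7.70390502e-05 -9.99999996e-01] array([ 0.90815256,  0.265184  , -0.94840392,  1.60972694,  0.21871568,
        1.37944872, -0.2266495 ]) 0.08541001375997764
```

The tin stands free at (0.5135, 0.211) with its stripe at about 103.5° against 106.4°, which is well inside tolerance. Next I align over the tweezers.

send_rows(series=[[0,0.01,-0.02,0,0,0,-0.035],[0,0.02,-0.04,0,0,0,-0.07],[0,0.03,-0.06,0,0,0,-0.105],[0,0.04,-0.08,0,0,0,-0.14],[0,0.05,-0.1,0,0,0,-0.175],[0,0.06,-0.12,0,0,0,-0.21],[0,0.06,-0.13,0,0,0,-0.245],[0,0.06,-0.14,0,0,0,-0.28]])

```text
clock: 9.05
position: [0.5418, -0.1577, 0.2413]
eef_rot: [-3.026, -0.843, -0.0]
force: [0.6, 0.4, 0.8]
width: 0.0853
gripper_force: 0.0
```

send_rows(series=[[0,0,0,0,0,0,-0.035],[0,0,0,0,0,0,-0.07],[0,0,0,0,0,0,-0.105],[0,0,0,0,0,0,-0.13],[0,0,0,0,0,0,-0.13],[0,0,0,0,0,0,-0.13],[0,0,0,0,0,0,-0.13],[0,0,0,0,0,0,-0.13]])

```text
clock: 9.72
position: [0.5416, -0.1577, 0.2413]
eef_rot: [-3.134, -0.22, 0.0]
force: [0.2, 0.6, -0.1]
width: 0.0854
gripper_force: 0.0
```

Run:
```python
from h import *
im,W,h,s=wview('w3'); T=Ro.from_rotvec(s['eef_rot']).as_matrix(); print(s['position'],'yaw',np.degrees(np.arctan2(T[1,0],T[0,0])),s['joint_pos'])
q=silhouettes('tweezers','wrist')[0]; b=q['box']; print(q['conf'],b)
l,t,w,hh=map(int,b); l-=10;t-=10;w+=20;hh+=20;l=max(l,0);t=max(t,0)
red=((h[...,0]<8)|(h[...,0]>172))&(h[...,1]>110)&(h[...,2]>80)
box=np.zeros(red.shape,bool); box[t:t+hh,l:l+w]=1
n,lab,st,c=cv2.connectedComponentsWithStats((red&box).astype(np.uint8))
for i in range(1,n):
    if st[i,4]>8:
        P=W[lab==i]; Q=P[np.nanargmax]if 0 else P[~np.isnan(P[:,0])]
        Q=Q[Q[:,2]>.008]; xy=Q[:,:2]*1000; k,V=np.linalg.eigh(np.cov(xy.T)); pr=(xy-xy.mean(0))@V[:,1]
        print(st[i],c[i].round(),Q.mean(0).round(4),'L',np.ptp(pr).round(1),'ang',np.degrees(np.arctan(V[1,1]/V[0,1])).round(1),'z',np.percentile(Q[:,2],[5,95]).round(4))
f=min(800/w,600/hh)
cv2.imwrite('pics/w3c.png',cv2.resize(im[t:t+hh,l:l+w],None,fx=f,fy=f,interpolation=cv2.INTER_CUBIC)[:,:,::-1]); print(l,t,f)
```

```text
[ 0.54161171 -0.15767844  0.24131373] yaw 8.023680304414391 [ 0.77108876  0.3193672  -0.69028527  1.50135024  0.2042898   1.39428937
 -1.36098319]
0.87 [257.6, 106.4, 55.5, 152.8]
[287 144   4   6  18] [289. 147.] [ 0.5832 -0.1605  0.0221] L 5.8 ang 8.6 z [0.0216 0.0229]
[256 160   2  27  28] [256. 173.] [ 0.5459 -0.126   0.0183] L 31.6 ang 7.4 z [0.0172 0.0192]
[287 161   4  28  40] [288. 174.] [ 0.5501 -0.1648  0.0183] L 33.3 ang 1.8 z [0.017  0.0196]
247 96 3.488372093023256
```

View pics/w3c.png

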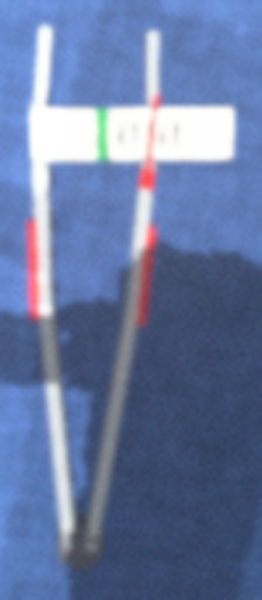

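The view shows the fixed arm's pad at crop (32,268), the jaw's slanted pad at (147,275) and the green band at (101,133) with the pointer to its right. The tweezers' yaw is about 7.6°, the tool's is 8.0°, and the middle of the open pads is (0.548, -0.1454). While approaching, I'll learn how closure maps to width in free air.

send_rows(series=[[0.5,0.005,0.01,-0.04,0,0,0],[0.5,0.01,0.02,-0.08,0,0,0],[0.5,0.013,0.025,-0.12,0,0,0],[0.5,0.013,0.025,-0.16,0,0,0],[0.5,0.013,0.025,-0.2,0,0,0],[0.5,0.013,0.025,-0.22,0,0,0],[0.5,0.013,0.025,-0.24,0,0,0],[0.5,0.013,0.025,-0.24,0,0,0]])

```text
clock: 10.48
position: [0.5472, -0.1454, 0.1196]
eef_rot: [-3.133, -0.215, 0.004]
force: [-0.3, -1.3, -0.6]
width: 0.0426
gripper_force: 0.0
```

send_rows(series=[[0.64,0,0,0,0,0,0],[0.64,0,0,0,0,0,0],[0.64,0,0,0,0,0,0],[0.64,0,0,0,0,0,0],[0.64,0,0,0,0,0,0],[0.64,0,0,0,0,0,0],[0.64,0,0,0,0,0,0],[0.64,0,0,0,0,0,0]])

```text
clock: 11.15
position: [0.5482, -0.1454, 0.1214]
eef_rot: [3.134, 0.215, 0.0]
force: [-0.0, -0.4, -0.0]
width: 0.0309
gripper_force: 0.0
```

Run:
```python
from h import *
s=read_state(); print(s['width'],s['position'],s['eef_rot'])
im,W,h,_=wview('w4'); cv2.imwrite('pics/w4.png',im[:,:,::-1])
```

```text
0.030914536970896366 [ 0.54815668 -0.14539231  0.1213737 ] [3.13418099e+00 2.15147137e-01 2.69878540e-04]
```

send_rows(series=[[0.25,0,0,0,0,0,0],[0.25,0,0,-0.03,0,0,0],[0.25,0,0,-0.07,0,0,0],[0.25,0,0,-0.11,0,0,0],[0.25,0,0,-0.14,0,0,0],[0.25,0,0,-0.16,0,0,0],[0.25,0,0,-0.18,0,0,0],[0.25,0,0,-0.19,0,0,0]])

```text
clock: 11.87
position: [0.5478, -0.1453, 0.0252]
eef_rot: [-3.134, -0.215, 0.001]
force: [-0.9, 0.4, -0.1]
width: 0.0644
gripper_force: 0.0
```

send_rows(series=[[0.25,0,0,-0.01,0,0,0],[0.25,0,0,-0.02,0,0,0],[0.25,0,0,-0.03,0,0,0],[0.25,0,0,-0.036,0,0,0],[0.25,0,0,-0.04,0,0,0],[0.3,0,0,-0.04,0,0,0],[0.35,0,0,-0.04,0,0,0],[0.4,0,0,-0.04,0,0,0]])

```text
clock: 12.53
position: [0.5484, -0.1454, 0.0066]
eef_rot: [3.134, 0.215, 0.001]
force: [-0.1, 0.2, -0.3]
width: 0.0514
gripper_force: 0.0
```

send_rows(series=[[0.45,0,0,0,0,0,0],[0.49,0,0,0,0,0,0],[0.51,0,0,0,0,0,0],[0.53,0,0,0,0,0,0],[0.54,0,0,0,0,0,0],[0.55,0,0,0,0,0,0],[0.56,0,0,0,0,0,0],[0.56,0,0,0,0,0,0]])

```text
clock: 13.2
position: [0.5488, -0.1455, 0.0072]
eef_rot: [3.134, 0.215, 0.002]
force: [-1.5, 0.6, 6.7]
width: 0.0374
gripper_force: 8.0
```

send_rows(series=[[0.57,0,0,0,0,0,0],[0.58,0,0,0,0,0,0],[0.59,0,0,0,0,0,0],[0.6,0,0,0,0,0,0],[0.61,0,0,0,0,0,0],[0.62,0,0,0,0,0,0],[0.625,0,0,0,0,0,0],[0.63,0,0,0,0,0,0]])

```text
clock: 13.87
position: [0.5493, -0.1456, 0.0077]
eef_rot: [3.133, 0.215, 0.004]
force: [-1.2, -0.5, 10.3]
width: 0.0316
gripper_force: 11.0
```

send_rows(series=[[0.635,0,0,0,0,0,0],[0.64,0,0,0,0,0,0],[0.645,0,0,0,0,0,0],[0.645,0,0,0,0,0,0],[0.645,0,0,0,0,0,0],[0.645,0,0,0,0,0,0],[0.645,0,0,0,0,0,0],[0.645,0,0,0,0,0,0]])

```text
clock: 14.53
position: [0.5495, -0.1456, 0.0078]
eef_rot: [3.133, 0.215, 0.004]
force: [-0.4, 0.3, 10.8]
width: 0.0305
gripper_force: 11.6
```

```bash
cat > tw.py <<'E'
import sys
from h import *
im,W,h,s=wview(sys.argv[1]); T=Ro.from_rotvec(s['eef_rot']).as_matrix(); print(s['position'],s['width'],s['gripper_force'],s['force'])
f=2.0; a=im[60:360,180:380]; cv2.imwrite(f'pics/{sys.argv[1]}c.png',cv2.resize(a,None,fx=2,fy=2,interpolation=cv2.INTER_CUBIC)[:,:,::-1])
E
python3 tw.py w5
```

```text
[ 0.54948044 -0.14564329  0.00784024] 0.030516496680639486 11.6357177500322 [-0.39416492  0.26004396 10.82156222]
```

View pics/w5c.png

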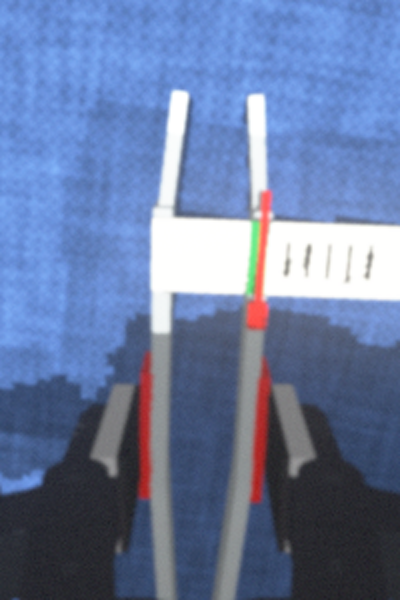

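The pointer (264,245) sits just at the open edge of the green band (253,257), and the tip gap is roughly 15 mm. I'll squeeze a bit more, lift 100 mm and look again.

send_rows(series=[[0.65,0,0,0,0,0,0],[0.655,0,0,0,0,0,0],[0.655,0,0,0,0,0,0],[0.655,0,0,0.002,0,0,0],[0.655,0,0,0.005,0,0,0],[0.655,0,0,0.01,0,0,0],[0.655,0,0,0.015,0,0,0],[0.655,0,0,0.02,0,0,0]])

```text
clock: 15.25
position: [0.5478, -0.1452, 0.0162]
eef_rot: [-3.134, -0.215, 0.001]
force: [-0.0, 0.1, -0.5]
width: 0.0299
gripper_force: 8.6
```

send_rows(series=[[0.655,0,0,0.02,0,0,0],[0.655,0,0,0.04,0,0,0],[0.655,0,0,0.07,0,0,0],[0.655,0,0,0.1,0,0,0],[0.655,0,0,0.13,0,0,0],[0.655,0,0,0.155,0,0,0],[0.655,0,0,0.17,0,0,0],[0.655,0,0,0.18,0,0,0]])

```text
clock: 15.92
position: [0.5487, -0.1455, 0.1079]
eef_rot: [3.133, 0.215, 0.003]
force: [-0.5, -0.5, -0.5]
width: 0.0293
gripper_force: 8.6
```

send_rows(series=[[0.655,0,0,0,0,0,0],[0.655,0,0,0,0,0,0],[0.655,0,0,0,0,0,0],[0.655,0,0,0,0,0,0],[0.655,0,0,0,0,0,0],[0.655,0,0,0,0,0,0],[0.655,0,0,0,0,0,0],[0.655,0,0,0,0,0,0]])

```text
clock: 16.58
position: [0.5481, -0.1454, 0.1061]
eef_rot: [-3.134, -0.215, 0.0]
force: [0.0, -0.2, -1.1]
width: 0.0292
gripper_force: 8.6
```

```bash
python3 tw.py w6
python3 - <<'E'
from h import *
z=np.load('w6.npz'); W=z['W']; m=W[...,2]>.05; m[:, :150]=0; m[:,400:]=0; m[300:]=0
P=W[m]; print(m.sum(),P.min(0),P.max(0))
# plane fit for level
A=np.c_[P[:,:2]-P[:,:2].mean(0),np.ones(len(P))]; print(np.linalg.lstsq(A,P[:,2],rcond=None)[0])
for r in range(100,200,8):
    c=np.nonzero(m[r,180:320])[0]+180; print(r,c.tolist()[:40] and (c.min(),c.max(),len(c)), np.round(W[r,c[[0,-1]]],4).tolist() if len(c) else '')
E
```

```text
[ 0.54808371 -0.14535224  0.10612785] 0.029243785097501165 8.635553866624832 [ 0.03361362 -0.21308254 -1.06090469]
11926 [ 0.52929986 -0.19185729  0.10172672] [ 0.62765836 -0.0992251   0.15660718]
[-0.15823752  0.00021917  0.12248629]
100 [] 
108 (np.int64(261), np.int64(304), 16) [[0.6248, -0.1257, 0.1145], [0.6272, -0.1434, 0.1158]]
116 (np.int64(260), np.int64(304), 16) [[0.6216, -0.1257, 0.1152], [0.6241, -0.1439, 0.1153]]
124 (np.int64(260), np.int64(305), 15) [[0.6184, -0.1261, 0.1155], [0.621, -0.1448, 0.1154]]
132 (np.int64(259), np.int64(305), 16) [[0.6151, -0.126, 0.115], [0.6178, -0.1453, 0.1159]]
140 (np.int64(258), np.int64(306), 15) [[0.6118, -0.126, 0.1158], [0.6145, -0.1464, 0.1147]]
148 (np.int64(258), np.int64(307), 14) [[0.6084, -0.1264, 0.1155], [0.6112, -0.1474, 0.1143]]
156 (np.int64(257), np.int64(309), 17) [[0.6049, -0.1263, 0.1149], [0.6088, -0.148, 0.122]]
164 (np.int64(254), np.int64(310), 21) [[0.6012, -0.1254, 0.1147], [0.6046, -0.1498, 0.1144]]
172 (np.int64(253), np.int64(319), 67) [[0.5988, -0.1258, 0.121], [0.6025, -0.1535, 0.1198]]
180 (np.int64(254), np.int64(319), 65) [[0.5951, -0.1265, 0.1194], [0.5989, -0.1543, 0.1187]]
188 (np.int64(254), np.int64(319), 65) [[0.5919, -0.1269, 0.1204], [0.5956, -0.1548, 0.1198]]
196 (np.int64(254), np.int64(319), 66) [[0.5883, -0.1273, 0.1203], [0.5919, -0.1555, 0.1192]]
```

View pics/w6c.png

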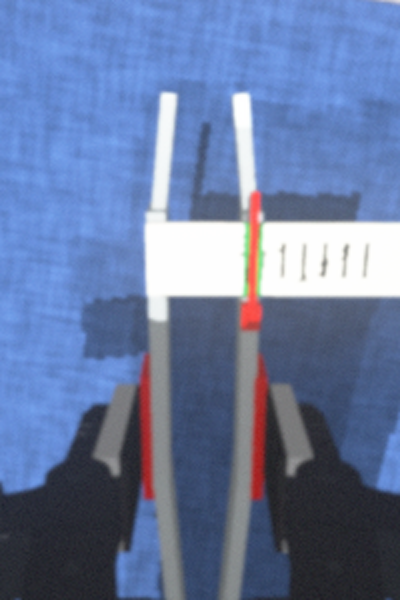

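The pointer (253,255) is in the middle of the green band, with a tip gap of about 11.7 mm. The arms are level, their tops at 0.115 m. I'll hold, recheck the tin, then hand in.

send_rows(series=[[0.655,0,0,0,0,0,0],[0.655,0,0,0,0,0,0],[0.655,0,0,0,0,0,0],[0.655,0,0,0,0,0,0],[0.655,0,0,0,0,0,0],[0.655,0,0,0,0,0,0],[0.655,0,0,0,0,0,0],[0.655,0,0,0,0,0,0]])

```text
clock: 17.3
position: [0.5481, -0.1454, 0.1063]
eef_rot: [-3.134, -0.215, -0.0]
force: [0.5, -0.7, -1.7]
width: 0.0298
gripper_force: 8.6
```

send_rows(series=[[0.655,0,0,0,0,0,0],[0.655,0,0,0,0,0,0],[0.655,0,0,0,0,0,0],[0.655,0,0,0,0,0,0],[0.655,0,0,0,0,0,0],[0.655,0,0,0,0,0,0],[0.655,0,0,0,0,0,0],[0.655,0,0,0,0,0,0]])

```text
clock: 17.97
position: [0.5481, -0.1454, 0.1063]
eef_rot: [-3.134, -0.215, -0.0]
force: [0.3, -0.7, -0.7]
width: 0.0293
gripper_force: 8.6
```

```bash
python3 tin.py && python3 -c "
from workcell import *
print(sign_off())"
```

```text
lid 265 [0.51352396 0.20933072 0.094715  ] [0.05083488 0.04852247 0.0108397 ]
org 25 [0.5105751  0.22247718 0.09623746] 102.64263366391818
[ 0.54811111 -0.14539099  0.10626766] tool x yaw 7.85187209258691 tilt [ 4.52684107e-06  7.25512616e-05 -9.99999997e-01] array([ 0.72300107,  0.43470324, -0.66343817,  1.67544212,  0.29046565,
        1.13212279, -1.45373882]) 0.029426076404430037
the job is handed in; nothing more can be done
None
```

Job handed in at about 18 s, with no verdict returned: the tin stands released on the spot with its stripe about 3–4° off the window direction, and the tweezers are held level about 100 mm up, pointer mid green band (tip gap about 11.7 mm).

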